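# Start the self-tapping screw of the bench stop

## Robot

A 7-joint arm with a two-finger parallel gripper is mounted at the origin on a cart in front of the work surface, level with it; the furniture and walls round the work are solid. World frame = base frame: x ahead of the robot, y to its left, z up, the work surface at z = 0. Lengths are in m, angles in rad, forces in N, time in s.
With the tool pointing down it reaches from about 0.425 to 0.875 m from the base axis. Payload 8.4 kg.
Tool frame: the origin (TCP) lies on the centre line of the jaws, within the pads' length; the fingertips stand 25 mm ahead of it and the grasp point (between the pads) lies 6 mm ahead of it; z points along the fingers, y is the direction in which the jaws open and shut (so a half turn about z gives the same grasp; the last joint's range is limited). The gripper opens to 87 mm and grips with 3 to 60 N. Pads are 19 mm wide; open, the fingers measure 117 mm over their backs; the gripper's body (75 mm by 190 mm) begins 51 mm behind the grasp point.
Start: joints at [1.03, 0.333, 0.04, 1.465, -0.013, 1.343, -0.059], TCP at [0.278, -0.588, 0.248] pointing down, gripper open.
Joint ranges: [-2.58, 2.58], [-0.38, 2.09], [-1.3, 1.39], [0.25, 2.4], [-1.5, 4.64], [0.08, 2.09], [-2.65, 2.65]. Speed limits (rad/s): [2.22, 2.22, 2.79, 2.79, 3.14, 3.14, 3.14].

## Interface

Orientations are given as a unit quaternion [w, x, y, z].
In Python, from cell import env gives the robot as it stands. The module is installed in compiled form; this text tells all that it offers.
- The arm moves only by the shell command python3 -m handwheel 'ROWS' [OPENING] [FORCE]. ROWS is JSON, a list of rows, each an object with "xyz": the shift along the world's x, y, z in cm, a list of three; "spin": the turn about the world's z in rad. A call has 1 to 20 rows; each row shifts and turns the commanded pose from where the row before left it; what a row does not reach is not made up. A row lasts 1/12 s, in which the tool goes at most 41.7 mm and 7.16 degrees, less where a joint would pass 70% of its speed; a pose out of reach is approached as far as the arm can. A call is refused whole if a number of a shift passes 4.17 or a number of a turn 0.125, either way. A call with a gripper value outside its range is refused whole. OPENING is the gripper's target within -1 to 1 (shut at 1, half-way at 0, fully open at -1), set as the call begins (- or left out, the last holds). The fingers move at their own pace and stop on an object; FORCE is the grip in N (left out, the last holds). Time passes only in rows, so rows that do not move let the fingers close. It gives the time, the measured TCP pose, the force and the opening at its end, in the units of the state.
- env.state(): the state, without advancing time (a new reading comes with each control period).
- env.camera(name): name is "scene" or "top" or "wrist"; returns a dict with "pixels" (420x560x3 uint8, red, green, blue), "intrinsics" (3x3 intrinsics, pixels), "rvec" (rotation vector, rad) and "tvec" (3), from world to camera coordinates, as OpenCV has them. Camera axes: x right, y down, z forward; pixel columns grow to the right and rows downward; lengths in m; the calibration is good to about 2 mm. A picture is of the moment at which its call begins. There is no depth.
- env.hand_in(): hands the job in, once; it reports no verdict.
Trained networks look in a picture, given as the dict that the camera call returned (one of the last four; its "shot" number tells which), for a name from the list of things; names that differ only in an ending like _2 or _b are one class to them, and where a whole thing is asked for, a point or a joint stands for the part that bears it (a point fixed in the world has none). Each returns a list of dicts, best first, with "confidence" (0 to 1); they miss things now and then, are a little off and sometimes report something else, mostly with a low value. They report only what shows in the picture. A call takes as long as a camera call.
- env.find_in(picture, thing): "bbox" ([centre column, centre row, width, height] as shares, 0 to 1, of the picture: columns of its width, rows of its height, round what is visible of it).
The state is a dict: "time": time; "q": joint angles; "qvel": joint speeds; "joint_torque": joint torques, N m; "tool_pos": TCP position; "orientation": TCP orientation; "contact_force": force on the tool from outside, world axes, zero at the start; "moment": the same for the moment, N m; "gripper_width": opening from 0.0 (shut) to 1.0 (fully open).
Only numpy, scipy, OpenCV 4.12 (cv2) and the standard library are available. Lean on these libraries where they do the work, as an engineer would, in place of code of your own. Each camera call takes 0.05 s, during which the arm holds its last target.

## Task

One of the three wing-headed self-tapping screws on the wooden bench stop has only been stood in its hole and sticks up higher than the other two. Grip its wing from above, push it firmly down as far as it goes and, still pushing, turn it clockwise (seen from above) by about 70 degrees so that its first thread bites; then let go, and the screw must stay down.

Things in the scene. Friction and masses are not known exactly. Their poses are not given: they have to be found in the camera images.
- screw_grip (a point): Mid-wing of the loose screw, on its axis; moves with it. Dark steel wing 42 long (x), 10 thick (y), 26 mm high; its foot is a round flange of 42 mm diameter, 5 mm thick, with a low cone (r 10, +2 mm) at the middle. The point is 20 mm above the flange's underside, 11 mm below the wing's top and, at the start, 65 mm above the table: the flange stands 12 mm above the steel plate. z is up.
- screw_depth (a joint): How far the loose screw has been pushed down, m: 0 at the start, 0.012 at the end stop, flange on plate. It resists like a spring, 3 N at the start, 13.5 N at the bottom, and rises again if let go before its thread has bitten; once bitten it is held at about 0.009.
- screw_turn (a joint): Turn of the loose screw, clockwise seen from above, rad: 0 to 0.1 at the start, stops at 0 and 1.9. Light friction (0.04 N m). Less than 9 mm down it jams at about 0.4; kept 10 to 12 mm down it turns on freely, and the thread has bitten from about 0.6 on.
- bench_stop: Maple block fixed to the table, 85 (x) by 280 (y) mm, with a steel plate on it, plate top 33 mm above the table. Origin: centre of its underside. Three like screws sit on it in a row along y at x = -14.5 mm, y = -88, 0, 88 mm: two home with the flange on the plate (they do not move), the loose one 12 mm higher, in any of the three places.

How it is judged:
At the end, for the whole second after the job is handed in: the screw stays at least 7.5 mm down by itself and has been turned clockwise by at least 40 degrees (0.7 rad); it has been let go (value of joint screw_depth above 0.0075 m and value of joint screw_turn above 0.7 rad and contact force between the fingers and screw_turn below 0.1 N); the robot touches nothing.
It also fails if it takes over 35 s, if anything falls off the work surface, if the arm or the gripper's body presses on something with over 40 N, if the wrist force passes 120 N, or if a joint passes its speed limit or range.

## Working session

There is one attempt and no reset: what is moved stays moved. The work goes in short steps, Python scripts to look and compute and a shell command to move; the robot and the scene stay as the last step left them, time stands still between calls to the robot, and variables do not carry over. Pictures are saved under pics/ and viewed, and the job is handed in when it is done.

```bash
mkdir -p pics; ls; cat > h.py <<'E'
from cell import env
import numpy as np, cv2
def snap(n,f):
    p=env.camera(n); cv2.imwrite('pics/'+f,p['pixels'][:,:,::-1].copy()); return p
def ray(p,u,v,z):
    K=np.array(p['intrinsics']);R=cv2.Rodrigues(np.array(p['rvec'],float))[0];t=np.array(p['tvec'],float).ravel()
    d=R.T@np.linalg.inv(K)@np.array([u,v,1.]);c=-R.T@t
    return c+d*(z-c[2])/d[2]
def proj(p,X):
    return cv2.projectPoints(np.array(X,float).reshape(-1,3),np.array(p['rvec'],float),np.array(p['tvec'],float),np.array(p['intrinsics'],float),None)[0].reshape(-1,2)
E
python3 - <<'E'
from h import *
for n in ['scene','top']:
    p=snap(n,n+'1.png')
    for t in ['screw_grip','bench_stop']:
        for d in env.find_in(p,t)[:4]:
            b=d['bbox']; print(n,t,round(d['confidence'],2),np.round([b[0]*560,b[1]*420,b[2]*560,b[3]*420],1), ray(p,b[0]*560,b[1]*420,0.065 if 'g' in t else .033).round(3))
s=env.state();print(s['time'],s['tool_pos'],s['orientation'],s['gripper_width'])
E
```

```text
pics
scene screw_grip 0.67 [325.9 197.1  18.2  19.3] [ 0.47  -0.097  0.065]
scene bench_stop 0.77 [291.8 226.1 125.2  71. ] [ 0.476 -0.003  0.033]
top screw_grip 0.78 [344.3 239.2  13.9  20.7] [ 0.47  -0.111  0.065]
top bench_stop 0.85 [303.2 227.9 123.5  51.4] [ 0.501 -0.023  0.033]
0.3 [ 0.27783972 -0.58746667  0.247237  ] [-2.79817323e-04  9.75703115e-01  2.19096662e-01 -7.91752206e-05] 0.9990719202715419
```

```bash
python3 - <<'E'
import cv2
a=cv2.imread('pics/scene1.png');b=cv2.imread('pics/top1.png')
cv2.imwrite('pics/s2.png',cv2.resize(a[150:300,200:400],(800,600),interpolation=cv2.INTER_CUBIC))
cv2.imwrite('pics/t2.png',cv2.resize(b[170:290,220:380],(800,600),interpolation=cv2.INTER_CUBIC))
E
```

```text
(no output)
```

View pics/s2.png

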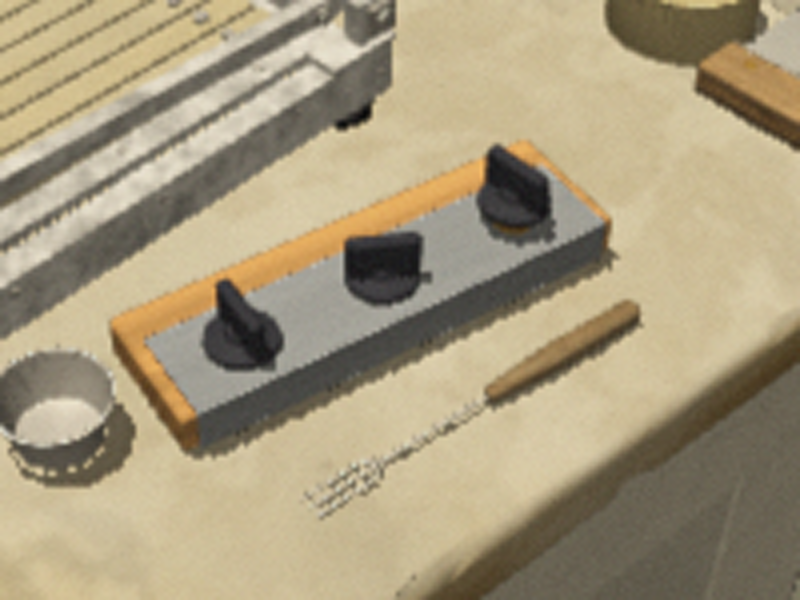

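View pics/t2.png

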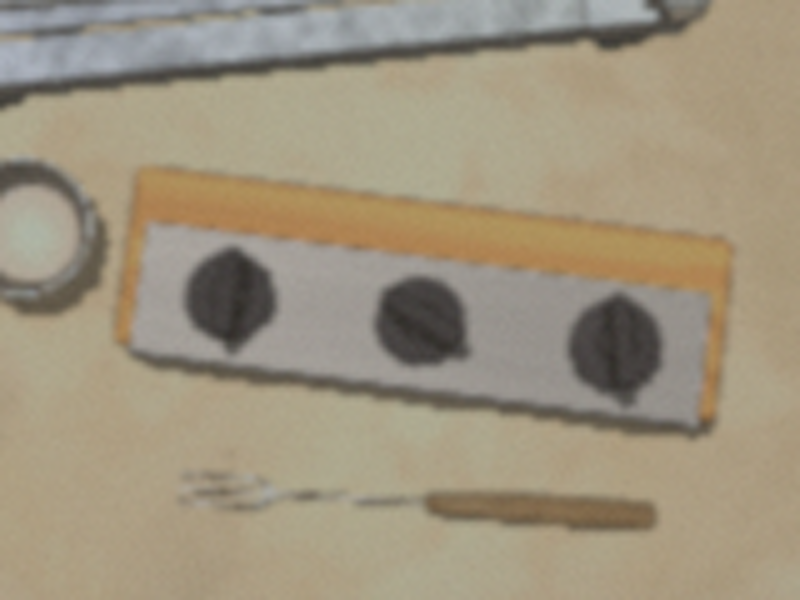

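View pics/top1.png

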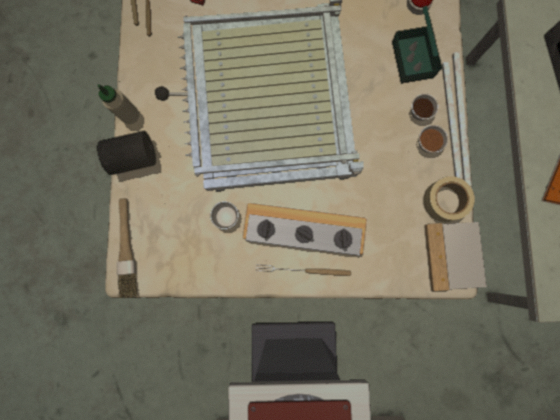

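View pics/scene1.png

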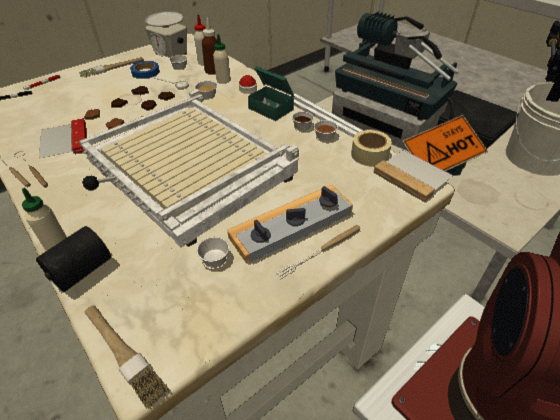

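The top picture shows the block with three screws at about (265,229), (304,234) and (344,239). The scene picture has the right one at (329,197), with an orange gap and a shadow under its flange, so that is the loose one. The network agrees, placing it at about (0.47, -0.11). I'll move over it, turning the tool the way that keeps joint 7 in range for the later clockwise turn.

```bash
python3 -m handwheel '[{"xyz":[1.2,3,0],"spin":0.12},{"xyz":[1.2,3,0],"spin":0.12},{"xyz":[1.2,3,0],"spin":0.12},{"xyz":[1.2,3,0],"spin":0.12},{"xyz":[1.2,3,0],"spin":0.12},{"xyz":[1.2,3,0],"spin":0.12},{"xyz":[1.2,3,0],"spin":0.12},{"xyz":[1.2,3,0],"spin":0.12},{"xyz":[1.2,3,0],"spin":0.12},{"xyz":[1.2,3,0],"spin":0.12},{"xyz":[1.2,3,0],"spin":0.12},{"xyz":[1.2,3,0],"spin":0.12},{"xyz":[1.2,3,0],"spin":0.12},{"xyz":[1.2,3,0],"spin":0.12},{"xyz":[1.2,3,0],"spin":0.12},{"xyz":[0,0,0],"spin":0.12}]' -1
python3 - <<'E'
from h import *
s=env.state();print(s['time'],s['tool_pos'],s['orientation'],np.round(s['q'],3))
p=snap('wrist','w1.png')
for t in ['screw_grip']:
        for d in env.find_in(p,t)[:4]:
            b=d['bbox']; print(t,round(d['confidence'],2),np.round([b[0]*560,b[1]*420,b[2]*560,b[3]*420],1), ray(p,b[0]*560,b[1]*420,0.065).round(3))
E
```

```text
time: 1.63
tool_pos: [0.46, -0.1309, 0.248]
orientation: [0.0, 0.374, 0.928, 0.001]
contact_force: [-0.7, 1.2, 0.6]
gripper_width: 1.002
1.6333 [ 0.4600014  -0.13093095  0.24802961] [4.62592908e-04 3.73734462e-01 9.27535075e-01 1.01114322e-03] [ 0.64   0.005 -0.452  1.847  0.     1.289  0.993]
screw_grip 0.56 [307.  189.7  38.2  43.4] [ 0.474 -0.108  0.065]
```

View pics/w1.png

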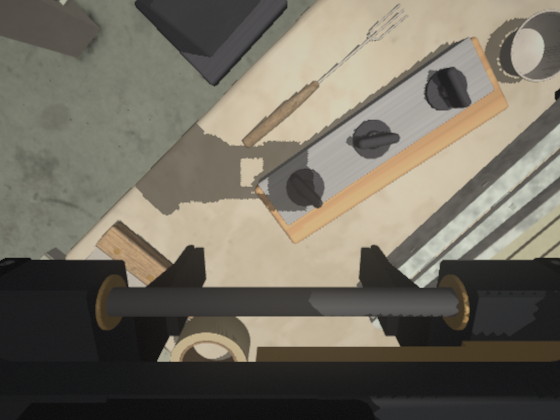

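```bash
python3 - <<'E'
from h import *
a=cv2.imread('pics/w1.png')
cv2.imwrite('pics/w1z.png',cv2.resize(a[150:240,250:370],(800,600),interpolation=cv2.INTER_CUBIC))
E
```

```text
(no output)
```

View pics/w1z.png

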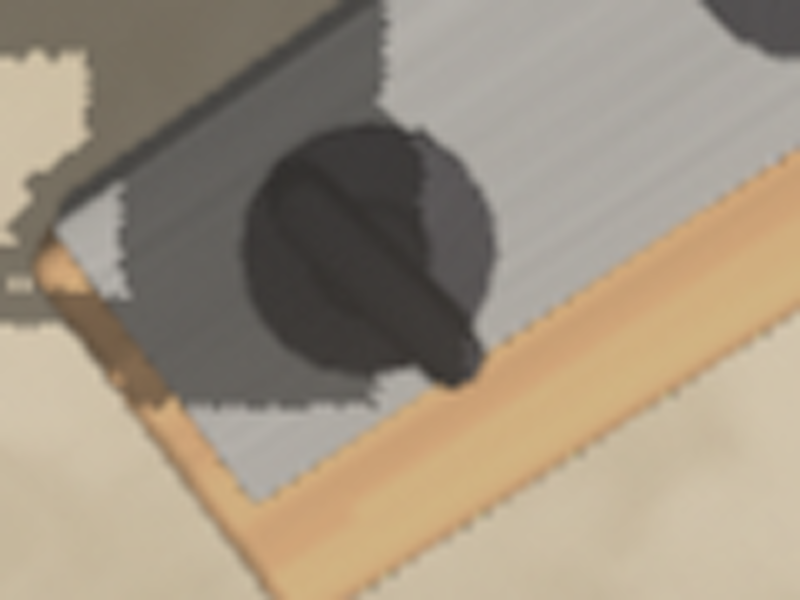

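```bash
python3 - <<'E'
from h import *
p=env.camera('wrist')
c=lambda u,v,z: ray(p,250+u*.15,150+v*.15,z)
print('flange c',c(370,250,.048))
a=c(310,155,.076);b=c(480,345,.076);print(a,b,np.degrees(np.arctan2(*(b-a)[[1,0]])),np.linalg.norm(b-a))
a=c(288,178,.076);b=c(455,365,.076);print(a,b,(a+b)/2,np.degrees(np.arctan2(*(b-a)[[1,0]])),np.linalg.norm(b-a))
# block edges
a=c(258,502,.033);b=c(800,150,.033);print('plate edge',np.degrees(np.arctan2(*(b-a)[[1,0]])))
# model overlay
img=p['pixels'][:,:,::-1].copy()
best=c(370,250,.048)[:2]
for yaw in [-8,-12,-4]:
  th=np.radians(yaw);ux=np.array([np.cos(th),np.sin(th)]);uy=np.array([-ux[1],ux[0]])
  im=img.copy()
  for z in(.050,.076):
    q=[np.r_[best+ux*i*.021+uy*j*.005,z] for i,j in((1,1),(1,-1),(-1,-1),(-1,1))]
    cv2.polylines(im,[np.round(proj(p,q)*16).astype(int).reshape(-1,1,2)],True,(0,255,255),1,cv2.LINE_AA,4)
  for z in (.045,.050):
    cc=[np.r_[best+.021*np.array([np.cos(t),np.sin(t)]),z] for t in np.linspace(0,6.28,40)]
    cv2.polylines(im,[np.round(proj(p,cc)*16).astype(int).reshape(-1,1,2)],True,(0,255,0),1,cv2.LINE_AA,4)
  cv2.imwrite(f'pics/ov{-yaw}.png',cv2.resize(im[150:240,250:370],(800,600),interpolation=cv2.INTER_CUBIC))
E
```

```text
flange c [ 0.47297179 -0.11513605  0.048     ]
[ 0.45043099 -0.10881633  0.076     ] [ 0.48936396 -0.11042021  0.076     ] -2.3590188316047316 0.038965993195352946
[ 0.45063961 -0.11350057  0.076     ] [ 0.48903922 -0.11524235  0.076     ] [ 0.46983942 -0.11437146  0.076     ] -2.5971081073087214 0.03843908979244675
plate edge 80.27627171795535
```

View pics/ov8.png

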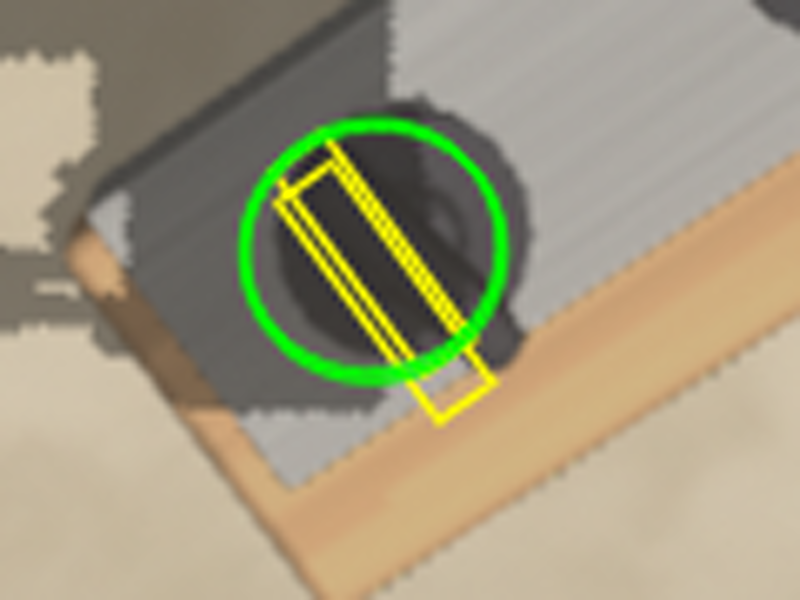

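```bash
python3 -m handwheel '[{"xyz":[0.5,0.5,0],"spin":0.12},{"xyz":[0.5,0.5,0],"spin":0.12},{"xyz":[0,0,0],"spin":0.12},{"xyz":[0,0,0],"spin":0.12},{"xyz":[0,0,0],"spin":0.1},{"xyz":[0,0,0],"spin":0},{"xyz":[0,0,0],"spin":0},{"xyz":[0,0,0],"spin":0}]' -1
python3 - <<'E'
from h import *
s=env.state();print(s['time'],s['tool_pos'],s['orientation'],np.round(s['q'],3),np.degrees(2*np.arctan2(s['orientation'][2],s['orientation'][1])))
p=snap('wrist','w2.png')
import pickle;pickle.dump(p,open('w2.pkl','wb'))
for d in env.find_in(p,'screw_grip')[:4]:
            b=d['bbox']; print(round(d['confidence'],2),np.round([b[0]*560,b[1]*420,b[2]*560,b[3]*420],1), ray(p,b[0]*560,b[1]*420,0.06).round(4))
            if d['confidence']>.4: u,v=int(b[0]*560),int(b[1]*420)
print(u-60,v-45)
cv2.imwrite('pics/w2z.png',cv2.resize(p['pixels'][v-45:v+45,u-60:u+60,::-1],(800,600),interpolation=cv2.INTER_CUBIC))
E
```

```text
time: 2.45
tool_pos: [0.4676, -0.1284, 0.2475]
orientation: [-0.0, 0.103, 0.995, -0.0]
contact_force: [0.6, -0.0, -0.5]
gripper_width: 1.001
2.45 [ 0.46762168 -0.12838566  0.24749461] [-8.14611066e-05  1.03142607e-01  9.94666573e-01 -6.17422332e-05] [ 0.636  0.022 -0.462  1.832  0.01   1.29   1.535] 168.15967049893587
0.97 [302.2 198.9  37.1  41.7] [ 0.477  -0.1087  0.06  ]
0.59 [301.3 197.4  35.6  45.2] [ 0.4752 -0.1093  0.06  ]
241 152
```

View pics/w2z.png

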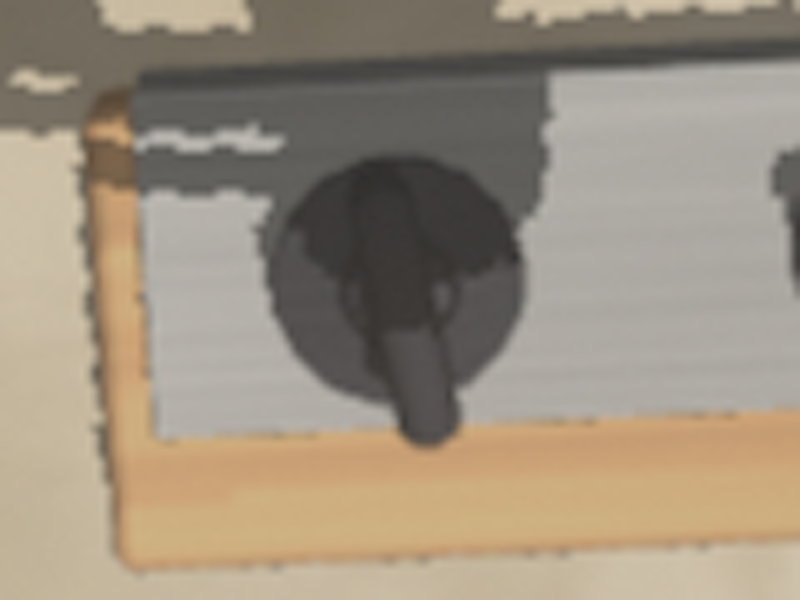

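```bash
python3 - <<'E'
from h import *
import pickle
p=pickle.load(open('w2.pkl','rb'))
c=lambda u,v,z: ray(p,241+u*.15,152+v*.15,z)
print('flange c',c(395,280,.049).round(4))
a=c(381,162,.076);b=c(430,445,.076);print(a,b,(a+b)/2,np.degrees(np.arctan2(*(b-a)[[1,0]])),np.linalg.norm(b-a))
a=c(155,437,.033);b=c(800,410,.033);print('plate edge',np.degrees(np.arctan2(*(b-a)[[1,0]])))
img=p['pixels'][:,:,::-1].copy()
best=c(395,280,.049)[:2]
for yaw in [-2]:
  th=np.radians(yaw);ux=np.array([np.cos(th),np.sin(th)]);uy=np.array([-ux[1],ux[0]])
  im=cv2.resize(img[152:242,241:361],(800,600),interpolation=cv2.INTER_CUBIC)
  pr=lambda q:np.round((proj(p,q)-[241,152])/.15).astype(int).reshape(-1,1,2)
  for z in(.050,.076):
    cv2.polylines(im,[pr([np.r_[best+ux*i*.021+uy*j*.005,z] for i,j in((1,1),(1,-1),(-1,-1),(-1,1))])],True,(0,255,255),1,cv2.LINE_AA)
  for z in (.045,.050):
    cv2.polylines(im,[pr([np.r_[best+.021*np.array([np.cos(t),np.sin(t)]),z] for t in np.linspace(0,6.28,40)])],True,(0,255,0),1,cv2.LINE_AA)
  cv2.imwrite(f'pics/ovb.png',im)
E
```

```text
flange c [ 0.4741 -0.1096  0.049 ]
[ 0.44935897 -0.1084682   0.076     ] [ 0.49401706 -0.10947737  0.076     ] [ 0.47168802 -0.10897279  0.076     ] -1.294534720641354 0.04466949567012485
plate edge 80.71138036171804
```

View pics/ovb.png

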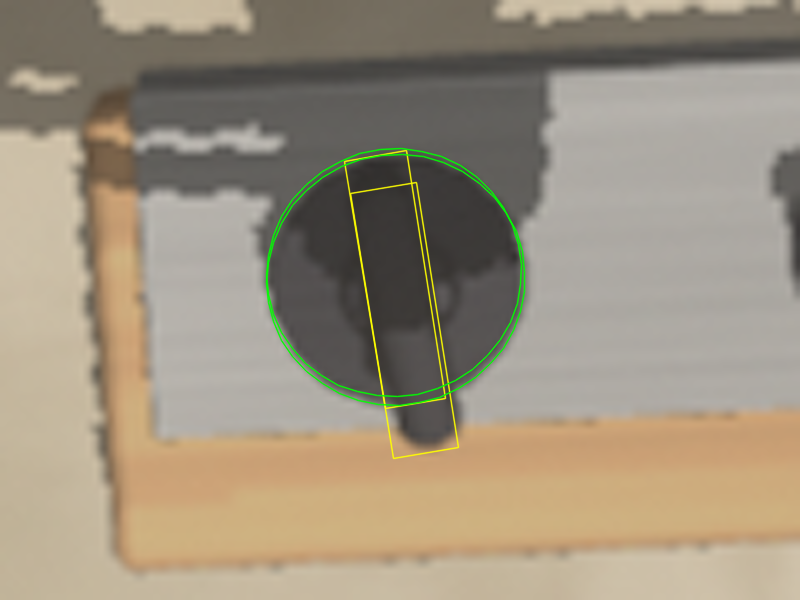

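The overlay at flange centre (0.474, -0.1095) fits the picture with the wing at about -2° yaw, and the size and height agree. I'll align, half-close the jaws and descend to just above the wing.

```bash
python3 -m handwheel '[{"xyz":[0.3,1,0],"spin":0.09},{"xyz":[0.3,0.9,0],"spin":0.085},{"xyz":[0,0,-2]},{"xyz":[0,0,-3]},{"xyz":[0,0,-3]},{"xyz":[0,0,-2.5]},{"xyz":[0,0,-1.5]},{"xyz":[0,0,-0.8]},{"xyz":[0,0,0]},{"xyz":[0,0,0]},{"xyz":[0,0,0]}]' 0.2 60
python3 - <<'E'
from h import *
s=env.state();print(s['time'],s['tool_pos'],s['orientation'],np.round(s['q'],3),np.degrees(2*np.arctan2(s['orientation'][2],s['orientation'][1])),s['gripper_width'])
p=snap('wrist','w3.png');p=snap('scene','s3.png')
cv2.imwrite('pics/s3z.png',cv2.resize(p['pixels'][120:270,220:420,::-1],(800,600),interpolation=cv2.INTER_CUBIC))
E
```

```text
2.55 [ 0.46774318 -0.12800264  0.24752403] [-4.36465834e-05  1.01798167e-01  9.94805071e-01 -4.73802335e-05] [ 0.635  0.022 -0.462  1.832  0.01   1.29   1.537] 168.31454723339954 0.9990474762865734invalid input
```

View pics/w3.png

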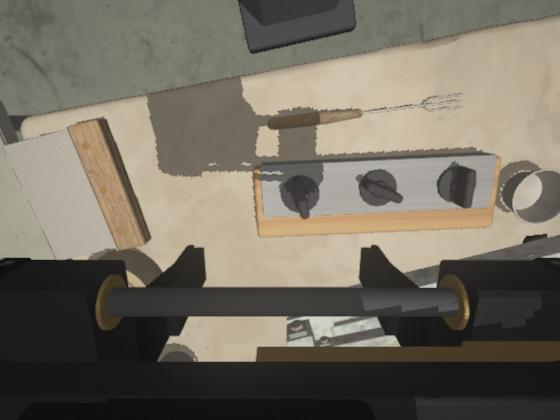

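View pics/s3z.png

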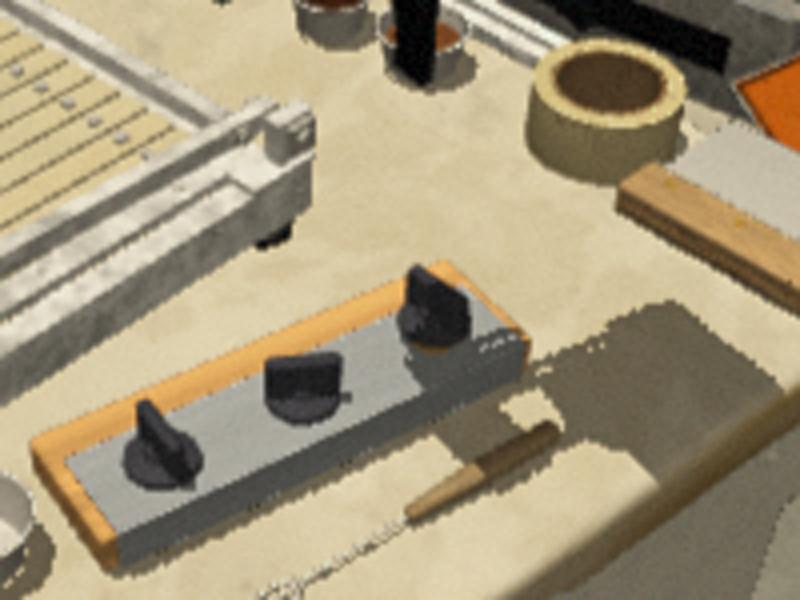

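The call was refused because rows need "spin" spelled out. I'll send the same motion again.

```bash
python3 -m handwheel '[{"xyz":[0.3,1,0],"spin":0.09},{"xyz":[0.3,0.9,0],"spin":0.085},{"xyz":[0,0,-2],"spin":0},{"xyz":[0,0,-3],"spin":0},{"xyz":[0,0,-3],"spin":0},{"xyz":[0,0,-2.5],"spin":0},{"xyz":[0,0,-1.5],"spin":0},{"xyz":[0,0,-0.8],"spin":0},{"xyz":[0,0,0],"spin":0},{"xyz":[0,0,0],"spin":0},{"xyz":[0,0,0],"spin":0}]' 0.2 60
python3 - <<'E'
from h import *
s=env.state();print(s['time'],s['tool_pos'],s['orientation'],np.round(s['q'],3),np.degrees(2*np.arctan2(s['orientation'][2],s['orientation'][1])),s['gripper_width'])
p=snap('wrist','w3.png');p=snap('scene','s3.png')
cv2.imwrite('pics/s3z.png',cv2.resize(p['pixels'][120:270,220:420,::-1],(800,600),interpolation=cv2.INTER_CUBIC))
E
```

```text
time: 3.57
tool_pos: [0.4747, -0.1087, 0.1208]
orientation: [0.001, 0.013, 1.0, -0.0]
contact_force: [1.0, 1.1, -0.1]
gripper_width: 0.406
3.5667 [ 0.47474552 -0.10870912  0.12079202] [ 8.99453047e-04  1.25699635e-02  9.99920555e-01 -2.64010672e-04] [ 0.594  0.148 -0.491  1.984  0.082  1.026  1.611] 178.55954971624743 0.40585446301421463
```

View pics/w3.png

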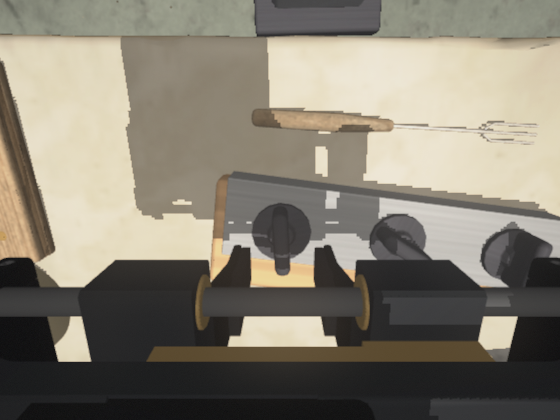

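View pics/s3z.png

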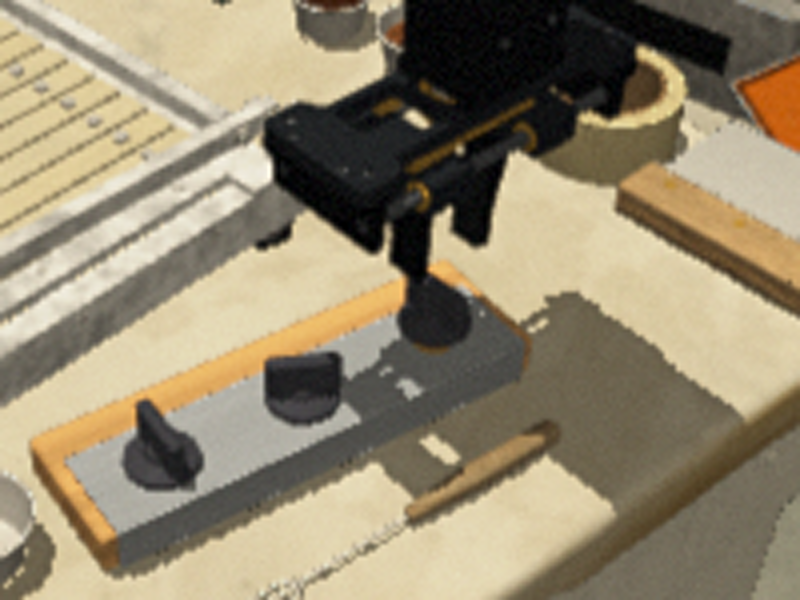

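The wing sits at column ~281, midway between the fingers (~283), and is parallel to the pads. Descending.

```bash
python3 -m handwheel '[{"xyz":[-0.1,-0.05,-1.2],"spin":0},{"xyz":[0,0,-1.2],"spin":0},{"xyz":[0,0,-1],"spin":0},{"xyz":[0,0,-0.7],"spin":0},{"xyz":[0,0,0],"spin":0},{"xyz":[0,0,0],"spin":0},{"xyz":[0,0,0],"spin":0}]' 0.2 60
python3 - <<'E'
from h import *
p=snap('wrist','w4.png');s=env.state();print(s['tool_pos'],s['contact_force'])
E
```

```text
time: 4.25
tool_pos: [0.4732, -0.109, 0.0788]
orientation: [0.0, 0.012, 1.0, 0.0]
contact_force: [0.7, -0.7, 0.3]
gripper_width: 0.403
[ 0.47327842 -0.10909298  0.07896409] [1.11249982 0.46882048 0.56864546]
```

View pics/w4.png

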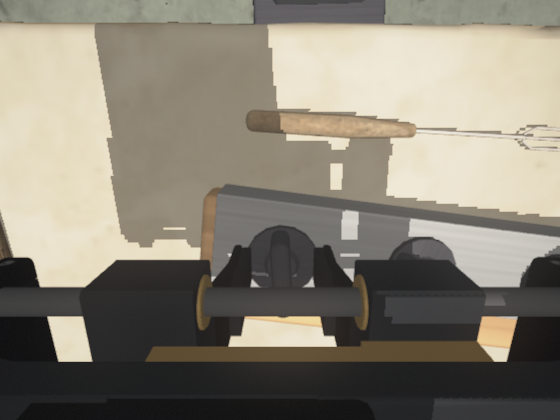

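The wing (column ~281, rows 235–315) stands between the pads and nothing touches. Closing the gripper.

```bash
python3 -m handwheel '[{"xyz":[0,0,0],"spin":0},{"xyz":[0,0,0],"spin":0},{"xyz":[0,0,0],"spin":0},{"xyz":[0,0,0],"spin":0},{"xyz":[0,0,0],"spin":0},{"xyz":[0,0,0],"spin":0},{"xyz":[0,0,0],"spin":0},{"xyz":[0,0,0],"spin":0}]' 1 60; python3 -m handwheel '[{"xyz":[0,0,-0.2],"spin":0},{"xyz":[0,0,-0.2],"spin":0},{"xyz":[0,0,-0.2],"spin":0},{"xyz":[0,0,-0.2],"spin":0},{"xyz":[0,0,0],"spin":0},{"xyz":[0,0,0],"spin":0}]' 1 60
```

```text
time: 4.97
tool_pos: [0.473, -0.1093, 0.0785]
orientation: [0.0, 0.013, 1.0, -0.0]
contact_force: [1.4, -2.7, -2.1]
gripper_width: 0.158
time: 5.47
tool_pos: [0.4731, -0.1093, 0.0709]
orientation: [0.0, 0.012, 1.0, -0.0]
contact_force: [-2.2, -2.8, 8.6]
gripper_width: 0.159
```

```bash
python3 -m handwheel '[{"xyz":[0,0,-0.2],"spin":0},{"xyz":[0,0,-0.2],"spin":0},{"xyz":[0,0,-0.1],"spin":0},{"xyz":[0,0,0],"spin":0},{"xyz":[0,0,0],"spin":0}]' 1 60
```

```text
time: 5.88
tool_pos: [0.4732, -0.1093, 0.0663]
orientation: [0.0, 0.013, 1.0, -0.0]
contact_force: [-3.8, -1.8, 13.1]
gripper_width: 0.156
```

```bash
python3 -m handwheel '[{"xyz":[0,0,-0.15],"spin":0},{"xyz":[0,0,-0.1],"spin":0},{"xyz":[0,0,0],"spin":0},{"xyz":[0,0,0],"spin":0}]' 1 60
```

```text
time: 6.22
tool_pos: [0.4734, -0.1093, 0.0656]
orientation: [0.0, 0.012, 1.0, -0.001]
contact_force: [-13.2, -0.7, 37.9]
gripper_width: 0.161
```

End stop reached (38 N). Turning clockwise while pushing.

```bash
python3 -m handwheel '[{"xyz":[-0.05,0,0],"spin":-0.05},{"xyz":[0,0,0],"spin":-0.06},{"xyz":[0,0,0],"spin":-0.06},{"xyz":[0,0,0],"spin":-0.06},{"xyz":[0,0,0],"spin":-0.06},{"xyz":[0,0,0],"spin":-0.06},{"xyz":[0,0,0],"spin":0}]' 1 60
```

```text
time: 6.8
tool_pos: [0.4734, -0.109, 0.0657]
orientation: [0.001, 0.188, 0.982, -0.0]
contact_force: [-12.1, 1.0, 34.6]
gripper_width: 0.159
```

```bash
python3 -m handwheel '[{"xyz":[0,0,0],"spin":-0.06},{"xyz":[0,0,0],"spin":-0.06},{"xyz":[0,0,0],"spin":-0.06},{"xyz":[0,0,0],"spin":-0.06},{"xyz":[0,0,0],"spin":-0.06},{"xyz":[0,0,0],"spin":-0.06},{"xyz":[0,0,0],"spin":-0.06},{"xyz":[0,0,0],"spin":0}]' 1 60;python3 -c "
from h import *
s=env.state();print(s['moment'],np.round(s['q'],2))"
```

```text
time: 7.47
tool_pos: [0.4736, -0.1087, 0.0657]
orientation: [0.001, 0.389, 0.921, 0.0]
contact_force: [-10.7, 3.3, 33.7]
gripper_width: 0.161
[0.47548627 2.21300145 0.05895913] [ 0.49  0.21 -0.39  2.04  0.1   0.91  0.82]
```

```bash
python3 -m handwheel '[{"xyz":[0,0,0],"spin":-0.06},{"xyz":[0,0,0],"spin":-0.06},{"xyz":[0,0,0],"spin":-0.06},{"xyz":[0,0,0],"spin":-0.06},{"xyz":[0,0,0],"spin":-0.06},{"xyz":[0,0,0],"spin":-0.06},{"xyz":[0,0,0],"spin":-0.06},{"xyz":[0,0,0],"spin":-0.06},{"xyz":[0,0,0],"spin":-0.04},{"xyz":[0,0,0],"spin":0},{"xyz":[0,0,0],"spin":0}]' 1 60;python3 - <<'E'
from h import *
s=env.state();print(s['moment'],np.round(s['q'],2),np.degrees(2*np.arctan2(s['orientation'][2],s['orientation'][1])))
p=snap('wrist','w5.png')
E
```

```text
time: 8.38
tool_pos: [0.474, -0.1085, 0.0657]
orientation: [0.001, 0.611, 0.792, 0.001]
contact_force: [-8.0, 2.8, 31.5]
gripper_width: 0.162
[6.47703732e-01 1.89826093e+00 1.40051942e-03] [ 0.43  0.21 -0.32  2.04  0.08  0.9   0.32] 104.68624256049354
```

View pics/w5.png

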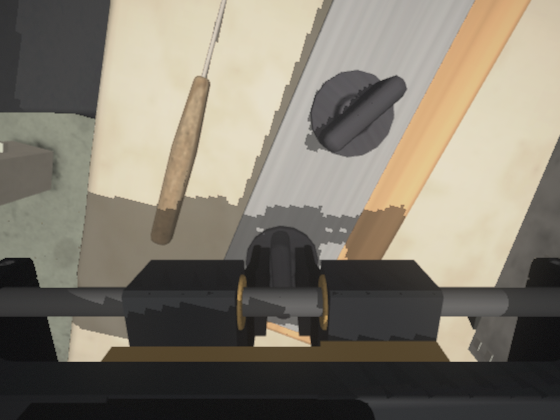

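The tool has turned 74° and the wing is still aligned between the pads (column ~281). Releasing and going straight up.

```bash
python3 -m handwheel '[{"xyz":[0,0,0.1],"spin":0},{"xyz":[0,0,0.05],"spin":0},{"xyz":[0,0,0],"spin":0},{"xyz":[0,0,0],"spin":0},{"xyz":[0,0,0],"spin":0},{"xyz":[0,0,0],"spin":0},{"xyz":[0,0,0.5],"spin":0},{"xyz":[0,0,1.5],"spin":0},{"xyz":[0,0,2],"spin":0},{"xyz":[0,0,3],"spin":0},{"xyz":[0,0,3],"spin":0},{"xyz":[0,0,3],"spin":0},{"xyz":[0,0,2],"spin":0},{"xyz":[0,0,0],"spin":0},{"xyz":[0,0,0],"spin":0}]' 0 60;python3 - <<'E'
from h import *
p=snap('wrist','w6.png')
p=snap('scene','s6.png')
cv2.imwrite('pics/s6z.png',cv2.resize(p['pixels'][150:270,220:380,::-1],(800,600),interpolation=cv2.INTER_CUBIC))
E
```

```text
time: 9.68
tool_pos: [0.4727, -0.1089, 0.2153]
orientation: [0.001, 0.611, 0.792, 0.0]
contact_force: [-0.9, 0.2, -1.3]
gripper_width: 0.502
```

View pics/w6.png

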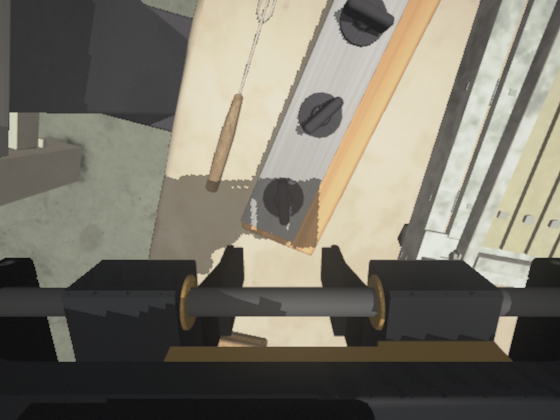

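View pics/s6z.png

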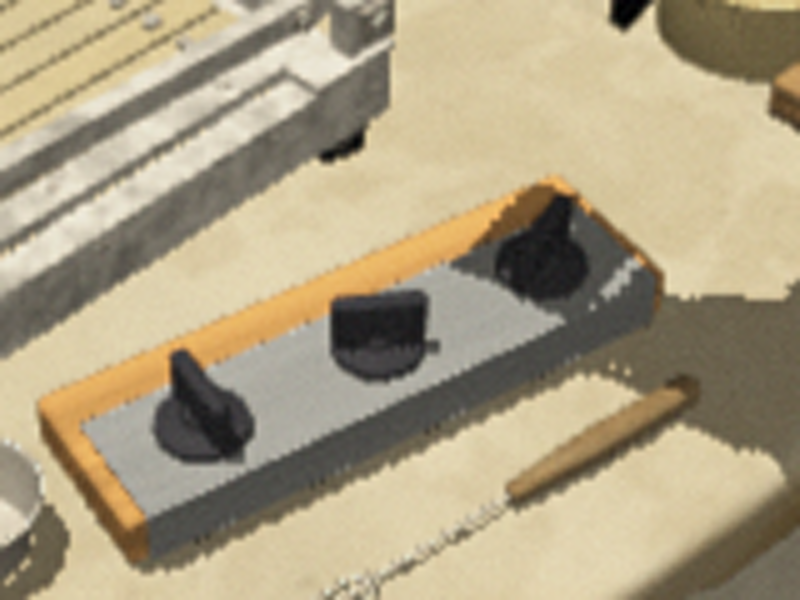

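Both pictures show the wing turned, and the orange gap seems gone. I'll check the height with an overlay: flange for 9 mm down against 0 mm down.

```bash
python3 - <<'E'
from h import *
p=env.camera('scene')
im0=cv2.resize(p['pixels'][180:225,300:360,::-1],(800,600),interpolation=cv2.INTER_CUBIC)
for f in env.find_in(p,'screw_grip')[:2]:
    b=f['bbox'];print(f['confidence'],b[0]*560,b[1]*420)
print(proj(p,[[.4735,-.1095,.065],[.4735,-.1095,.056]]))
best=np.array([.4735,-.1095]);th=np.radians(-75.5);ux=np.array([np.cos(th),np.sin(th)]);uy=np.array([-ux[1],ux[0]])
pr=lambda q:np.round((proj(p,q)-[300,180])/.075).astype(int).reshape(-1,1,2)
for z0,c in((.036,(0,255,0)),(.045,(0,0,255))):
  for z in(z0,):
    cv2.polylines(im0,[pr([np.r_[best+.021*np.array([np.cos(t),np.sin(t)]),z] for t in np.linspace(0,6.28,40)])],True,c,1,cv2.LINE_AA)
  cv2.polylines(im0,[pr([np.r_[best+ux*i*.021+uy*j*.005,z0+.031] for i,j in((1,1),(1,-1),(-1,-1),(-1,1))])],True,c,1,cv2.LINE_AA)
cv2.imwrite('pics/ov7.png',im0)
E
```

```text
0.82 325.864 199.33200000000002
[[328.60272711 193.7169298 ]
 [328.30203814 196.72212121]]
```

View pics/ov7.png

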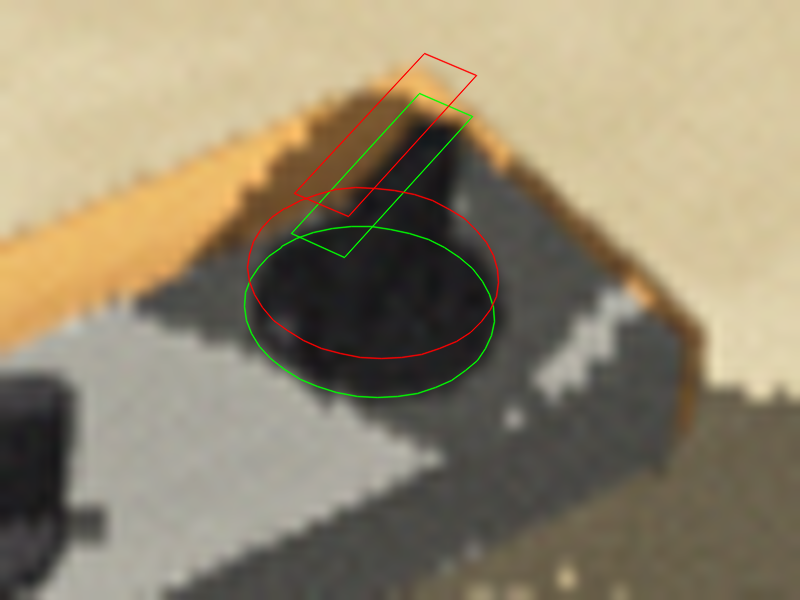

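The 9 mm-down outline (green) fits the flange and wing; the undriven one (red) does not. The screw stays down, so I'm handing in.

```bash
python3 -c "
from h import *
s=env.state();print(s['time'],s['contact_force'],s['qvel'].round(3) if hasattr(s['qvel'],'round') else s['qvel'])
print(env.hand_in())"
```

```text
9.8833 [-0.70472575 -0.12992642 -0.4773921 ] [ 0.     0.001  0.001 -0.003  0.001  0.001  0.001]
the job is handed in; nothing more can be done
None
```

The loose screw, the one at the -y end of the bench stop, is pushed down, turned and let go. I handed the job in at 9.9 s. No verdict comes back, so success rests on these last checks:

- **Push:** I gripped the wing with 60 N and pushed until it hit the end stop. The tool had gone down about 12.9 mm by then, and the push peaked near 38 N.
- **Turn:** Still pushing with 31–35 N, the tool turned 74° clockwise. The pictures show the wing turned with it, but I did not read the angle to the degree.
- **Release:** The gripper opened and rose about 15 cm clear. Wrist force was about 1 N in free air and the arm was at rest.
- **Screw stays down:** After release, the scene picture matches an outline drawn for 9 mm down, to within the calibration error. It does not match the starting height, and the gap under the flange is gone.

- **Refused call:** One move call was refused because its rows lacked "spin". Nothing moved and I sent it again.
- **Wider grip:** With the wing gripped, the gripper read about 14 mm open, although the wing is given as 10 mm thick. I did not find out why; the grip held.

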